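Go / no-go check of a turned volume knob

ROBOT

A 6-joint arm with a two-finger parallel gripper is mounted at the origin on the work surface. World frame = base frame: x ahead of the robot, y to its left, z up, the work surface at z = 0. Lengths are in m, angles in degrees, forces in N, time in s.
With the tool pointing down it reaches from about 0.4 to 0.825 m from the base axis. Payload 7 kg.
Tool frame: the origin (TCP) lies at the centre of the arm's flange, where the gripper is bolted on; the fingertips stand 178 mm ahead of it and the grasp point (between the pads) lies 159 mm ahead of it; x points along the fingers, y is the direction in which the jaws open and shut, and the axes are right-handed (so a half turn about x gives the same grasp; the last joint's range is limited). The gripper opens to 88 mm and grips with 3 to 60 N. Pads are 19 mm wide; open, the fingers measure 130 mm over their backs; the gripper's body (78 mm by 193 mm) begins 47 mm behind the grasp point.
Start: joints at [83.829, 20.546, 0.682, 0, -70.136, -16.507], TCP at [0.26, 0.623, 0.405] pointing down, gripper open.
Joint ranges: [-176.03, 176.03], [-82.01, 121.73], [-58.28, 71.71], [-173.87, 95.51], [-174.79, -0.11], [-173.66, 173.66]. Speed limits (degrees/s): [136.94, 136.94, 172.46, 180, 180, 180].

INTERFACE

Orientations are given as [roll, pitch, yaw] about the fixed x, y, z axes, in that order (R = Rz(yaw) Ry(pitch) Rx(roll)).
In Python, from plant import ctrl gives the robot as it stands. The module is installed in compiled form; this text tells all that it offers.
- The arm moves only by the shell command python3 -m inch 'ROWS'. ROWS is JSON, one flat list of numbers, 7 for each row, row after row: the shift along the tool's x, y, z in m, then the turn, a rotation vector about the tool's x, y, z in degrees, then the finger opening in m, from 0 to 0.0876. In form: [dx, dy, dz, rx, ry, rz, hand, dx, dy, dz, rx, ry, rz, hand, ...]. A call has 1 to 20 rows; each row shifts and turns the pose as measured when the row begins, along the tool's axes as they then stand; what a row does not reach is not made up. A row lasts 1/8 s, in which the tool goes at most 62.5 mm and 10.7 degrees, less where a joint would pass 70% of its speed; a pose out of reach is approached as far as the arm can. A call with a gripper value outside its range is refused whole. The fingers move at their own pace and stop on an object; the grip force is fixed at half the most. Time passes only in rows, so rows that do not move let the fingers close. It gives the time, the measured TCP pose, the force and the opening at its end, in the units of the state.
- ctrl.get_obs(): the state, without advancing time (a new reading comes with each control period).
- ctrl.snapshot(name): name is "scene" or "top" or "wrist"; returns a dict with "color" (420x560x3 uint8, red, green, blue), "depth" (420x560 float32, m along the optical axis (not along the pixel's ray), 0 where there is no reading), "K" (3x3 intrinsics, pixels), "position" and "attitude" of the camera in the world; the wrist camera has in their place "hand_eye" (4x4, takes a point from camera to tool coordinates, whose origin is the TCP and whose axes are the tool frame's). Camera axes: x right, y up, looking along -z (the intrinsics and any distortion apply to the point x, -y, -z); pixel columns grow to the right and rows downward; lengths in m; the calibration is good to about 2 mm. A picture is of the moment at which its call begins: read the wrist's pose just before it.
- ctrl.close_job(): hands the job in, once; it reports no verdict.
The state is a dict: "clock": time; "joint_pos": joint angles; "qvel": joint speeds; "tau": joint torques, N m; "tool_pos": TCP position; "orientation": TCP orientation; "force": force on the tool from outside, world axes, zero at the start; "moment": the same for the moment, N m; "opening": finger opening in m.
Only numpy, scipy, OpenCV 4.12 (cv2) and the standard library are available. Lean on these libraries where they do the work, as an engineer would, in place of code of your own. Each camera call takes 0.05 s, during which the arm holds its last target.

TASK

Check the loose aluminium volume knob on the gauge plate: sliding it flat on the plate, push it away from the robot right through the green go gap and out on the far side, then move it across behind the red no-go gap and draw it back towards the robot into that gap, which must stop it. Press it against the no-go jaws lightly but definitely for about a second, never forcing it, and leave it standing there in the mouth of the no-go gap with the hand clear. Do not disturb the other things on the bench.

Things in the scene. Friction and masses are not known exactly. Their poses are not given: they have to be found in the camera images.
- plate: dark grey gauge plate fixed to the bench, 260 mm (its x) by 340 mm (its y), 10 mm thick; origin at the centre of its underside, on the bench. Its x axis points away from the robot (turned up to 0.25 rad), y to the left. The knob slides on its top, 10 mm above the bench.
- go_gauge: go gap fixed on the plate, 70 mm left or right of its centre: two steel jaws 30 mm high with green tops and half-round noses (radius 8 mm) 53 mm apart. Each jaw: 16 mm thick (x), 28 mm long (y). Origin midway between the noses on the plate's top; x runs through the gap away from the robot, y jaw to jaw, parallel to the plate's axes. A green line marks x for 50 mm each way.
- nogo_gauge: no-go gap, 70 mm to the plate's other side: same jaws, red tops, 42 mm apart. Origin and axes (as for the go gap) belong to the fixed red line; the jaws are clamped on a slide up to 16 mm either way of it along x, unreported: feel for the stop. They halt the knob 16 mm beyond their own centre. Try from the far side: push 7 to 9 N; the jaws feel 0.6 to 1.8 times that, and over 25 N is forcing.
- knob_center (a point): centre of the loose turned aluminium volume knob, a plain upright cylinder 50 mm in diameter and 28 mm high, 100 to 190 g, with a thin black pointer line on top; the point is half-way up, 14 mm above the plate's top. It starts on the robot's side of the gaps, and slides under a push of about 1 to 3 N.
- black_knob_center (a point): bystander: small black knob, 26 mm across and 18 mm high, near a far corner of the plate; centre
- brass_spacer_center (a point): bystander: brass spacer, 18 mm across and 20 mm high, near the other far corner of the plate; centre
- spool_center (a point): bystander: blue spool, 56 mm across and 42 mm high, on the bench to the right; centre
- spray_can_center (a point): bystander: spray can, 54 mm across and 160 mm high, at the far left; centre
- meter_a_center (a point): bystander: handheld meter lying flat, 170 x 85 x 36 mm, beyond the plate; centre
- meter_b_center (a point): bystander: a second such meter beside it; centre
- screwdriver_grip (a point): bystander: screwdriver lying on the bench to the left; middle of its handle
- knob: the same knob; origin at the centre of its underside, z up
There are look-alikes about, which are no part of the job. Of the things like the knob, leave any that is pink, purple or yellow; of the rest the smaller one is meant.

How it is judged (in metres and radians):
On the way, in this order (a step that is already met when the one before it is completed fails the run):
1. the knob is between the green go jaws (x of knob_center in the frame of go_gauge between -0.008 and 0.008 m and y of knob_center in the frame of go_gauge between -0.006 and 0.006 m).
2. the knob has come right through the go gap, out on the far side (x of knob_center in the frame of go_gauge above 0.032 m and y of knob_center in the frame of go_gauge between -0.04 and 0.04 m).
3. the knob is pressed into the no-go gap from the far side with more than 3 N for 0.4 s, and is stopped (x of knob_center in the frame of nogo_gauge between -0.004 and 0.038 m and y of knob_center in the frame of nogo_gauge between -0.006 and 0.006 m and contact force between knob and nogo_gauge above 3 N), for 0.4 s.
At the end, for the whole second after the job is handed in: the knob stands upright (within 0.1 rad) and still on the plate in the far mouth of the no-go gap, its centre -4 to 38 mm from the gap's origin along x (wherever the jaws stopped it) and within 7 mm of its centre line (x of knob_center in the frame of nogo_gauge between -0.004 and 0.038 m and y of knob_center in the frame of nogo_gauge between -0.007 and 0.007 m and angle between knob_center's own z axis and vertical below 0.1 rad and linear speed of knob below 0.01 m/s); the robot touches nothing.
It fails at once if the knob is forced: more than 25 N against the no-go jaws (contact force between knob and nogo_gauge above 25 N).
It fails at once if the knob is lifted more than 8 mm off the plate or tipped over (height (world z) of knob_center above 0.032 m or angle between knob_center's own z axis and vertical above 0.35 rad).
It fails at once if a bystander is moved by more than 15 mm (distance of any of black_knob_center, brass_spacer_center, spool_center, spray_can_center, meter_a_center, meter_b_center, screwdriver_grip from where it was at the start of the episode above 0.015 m).
It also fails if it takes over 69 s, if anything falls off the work surface, if the arm or the gripper's body presses on something with over 40 N, if the wrist force passes 120 N, or if a joint passes its speed limit or range.

## Working session

There is one attempt and no reset: what is moved stays moved. The work goes in short steps, Python scripts to look and compute and a shell command to move; the robot and the scene stay as the last step left them, time stands still between calls to the robot, and variables do not carry over. Pictures are saved under pics/ and viewed, and the job is handed in when it is done.

```bash
mkdir -p pics
python3 - <<'E'
from plant import ctrl
import cv2,numpy as np
print(ctrl.get_obs())
for n in ("scene","top"):
    s=ctrl.snapshot(n); np.savez(n+"0.npz",**s)
    cv2.imwrite(f"pics/{n}0.png",s["color"][:,:,::-1]); print(n,s["K"],s["position"],s["attitude"],[k for k in s])
E
```

```text
{'clock': 0.0, 'joint_pos': array([ 8.38287241e+01,  2.05905702e+01,  6.32533841e-01, -2.18230749e-02,
       -7.01347591e+01, -1.65070582e+01]), 'qvel': array([-0.01362027, -0.00309414,  0.0209956 , -0.01867963, -0.02090855,
        0.00348505]), 'tau': array([-7.50570180e-04, -5.82735193e+01,  2.93040454e+01,  6.99710503e+00,
        6.87916239e-03, -1.84010605e-04]), 'tool_pos': array([0.26016869, 0.62262375, 0.40371742]), 'orientation': array([  94.04244113,   89.90496308, -108.64332526]), 'force': array([ 0.28813276, -0.04885495, -0.20359109]), 'moment': array([-0.01181175, -0.0032272 ,  0.04765834]), 'opening': 0.08774534742259274}
scene [[386.98103753   0.         280.50159752]
 [  0.         386.98103753 208.30234851]
 [  0.           0.           1.        ]] [ 0.89694094 -0.45958099  0.80743877] [37.14838524 -0.7635519  37.38946041] ['color', 'depth', 'K', 'position', 'attitude']
top [[473.54984623   0.         286.62840151]
 [  0.         473.54984623 207.66663266]
 [  0.           0.           1.        ]] [ 0.2903001  -0.03705902  1.20840522] [ 1.25103329e+01 -3.78812971e-02 -8.72694921e+01] ['color', 'depth', 'K', 'position', 'attitude']
```

View pics/scene0.png

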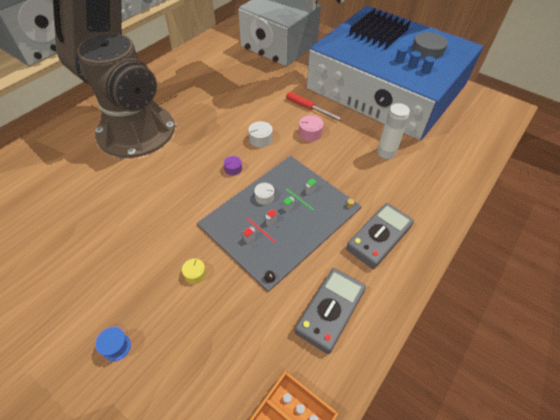

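View pics/top0.png

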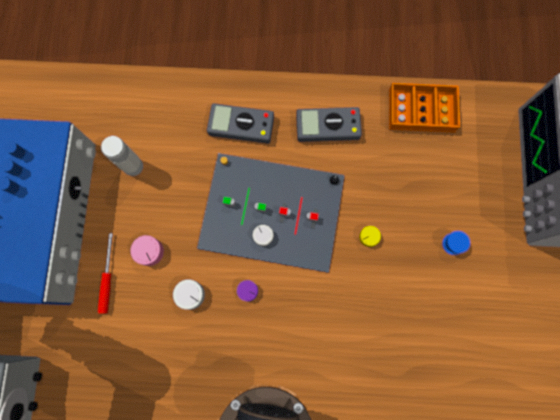

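Silver knobs: one on the plate at top px (263,235), and a larger one off the plate at (188,295). The pink (146,250), purple (248,291) and yellow (371,236) ones are excluded. The one on the plate looks smaller and stands on the robot's side of the gaps, so I'll measure both and confirm in a crop.

```bash
cat > h.py <<'E'
import numpy as np,cv2
from scipy.spatial.transform import Rotation as R
def ray(s,uv,z):
    uv=np.atleast_2d(uv).astype(float);K=s["K"]
    d=np.c_[(uv[:,0]-K[0,2])/K[0,0],-(uv[:,1]-K[1,2])/K[1,1],-np.ones(len(uv))]
    M=R.from_euler("xyz",s["attitude"],degrees=True).as_matrix()
    w=d@M.T; p=np.asarray(s["position"]); t=(z-p[2])/w[:,2]
    return p+w*t[:,None]
def blobs(m,amin=8):
    n,l,st,c=cv2.connectedComponentsWithStats(m.astype(np.uint8))
    return [(st[i],c[i],l==i) for i in range(1,n) if st[i,4]>=amin]
E
python3 - <<'E'
from h import *
for n in ("top","scene"):
    s=dict(np.load(n+"0.npz")); hsv=cv2.cvtColor(s["color"],cv2.COLOR_RGB2HSV).astype(int)
    H,S,V=hsv[...,0],hsv[...,1],hsv[...,2]
    for nm,m in dict(green=(abs(H-60)<15)&(S>120)&(V>70),red=((H<8)|(H>172))&(S>150)&(V>90),white=(S<45)&(V>130)).items():
        for st,c,l in blobs(m,12):
            if n=="top" and not(170<c[0]<350 and 140<c[1]<320): continue
            if n=="scene" and not(190<c[0]<360 and 110<c[1]<290): continue
            print(n,nm,st,c.round(1),"z10",ray(s,c,.0105)[0].round(4),"z40",ray(s,c,.04)[0].round(4),"z38",ray(s,c,.038)[0].round(4))
s=dict(np.load("top0.npz"));c=s["color"][150:315,160:350]
cv2.imwrite("pics/crop0.png",cv2.resize(c,None,fx=4,fy=3.6,interpolation=cv2.INTER_CUBIC)[:,:,::-1])
E
```

```text
top green [241 188   9  37  82] [244.9 205.9] z10 [0.5553 0.083  0.0105] z40 [0.5488 0.0801 0.04  ] z38 [0.5493 0.0803 0.038 ]
top green [223 197   8   8  53] [226.5 200.1] z10 [0.5685 0.1319 0.0105] z40 [0.5616 0.1277 0.04  ] z38 [0.5621 0.128  0.038 ]
top green [258 203   8   8  56] [261.5 206.4] z10 [0.5561 0.04   0.0105] z40 [0.5496 0.0381 0.04  ] z38 [0.55   0.0382 0.038 ]
top red [295 198   7  36  63] [298.  215.4] z10 [ 0.5368 -0.0556  0.0105] z40 [ 0.5307 -0.0551  0.04  ] z38 [ 0.5312 -0.0551  0.038 ]
top red [279 207   8   8  52] [282.7 210.5] z10 [ 0.5479 -0.0154  0.0105] z40 [ 0.5416 -0.0159  0.04  ] z38 [ 0.542  -0.0159  0.038 ]
top red [310 213   8   7  52] [313.8 216.1] z10 [ 0.537  -0.0962  0.0105] z40 [ 0.5309 -0.0948  0.04  ] z38 [ 0.5314 -0.0949  0.038 ]
top white [231 199   4   5  15] [232.4 201.1] z10 [0.5665 0.1164 0.0105] z40 [0.5597 0.1126 0.04  ] z38 [0.5601 0.1129 0.038 ]
top white [254 203   4   6  15] [255.4 205.3] z10 [0.5582 0.056  0.0105] z40 [0.5516 0.0537 0.04  ] z38 [0.552  0.0539 0.038 ]
top white [288 209   3   6  13] [288.8 211.4] z10 [ 0.5463 -0.0
[... 1346 characters left out ...]
88 0.04  ] z38 [0.3381 0.1905 0.038 ]
scene white [254 181  21  23 378] [264.1 192.2] z10 [0.4716 0.0424 0.0105] z40 [0.4873 0.0238 0.04  ] z38 [0.4863 0.0251 0.038 ]
scene white [306 183   5   6  19] [307.7 185.5] z10 [0.5498 0.1336 0.0105] z40 [0.5626 0.1117 0.04  ] z38 [0.5618 0.1132 0.038 ]
scene white [289 196   6   6  19] [292.1 197.8] z10 [0.5417 0.0731 0.0105] z40 [0.5549 0.0534 0.04  ] z38 [0.554  0.0548 0.038 ]
scene white [265 214   6   6  21] [267.1 216.9] z10 [ 0.5285 -0.0161  0.0105] z40 [ 0.5422 -0.0325  0.04  ] z38 [ 0.5412 -0.0314  0.038 ]
scene white [249 226   7   7  23] [252.6 228.1] z10 [ 0.5214 -0.0651  0.0105] z40 [ 0.5353 -0.0797  0.04  ] z38 [ 0.5344 -0.0787  0.038 ]
```

View pics/crop0.png

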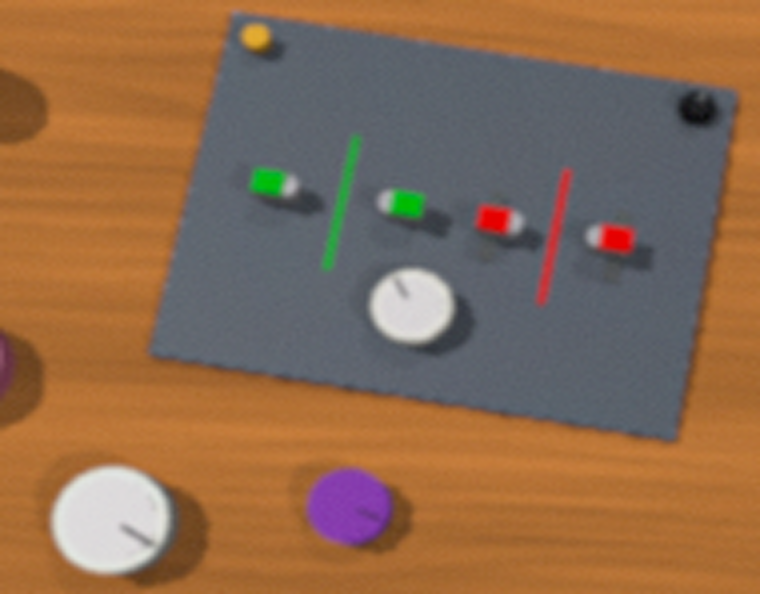

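The crop confirms it. The knob on the plate at crop (412,305), top px (263,235), is about 21 px across with a black pointer. The other silver one is about 30 px across and off the plate. So the target is the smaller silver knob on the plate, and next I fix the frames.

Run:
```python
from h import *
s=dict(np.load("top0.npz")); hsv=cv2.cvtColor(s["color"],cv2.COLOR_RGB2HSV).astype(int)
H,S,V=hsv[...,0],hsv[...,1],hsv[...,2]
for nm,m in dict(green=(abs(H-60)<15)&(S>90)&(V>60),red=((H<8)|(H>172))&(S>110)&(V>80)).items():
    for st,c,l in blobs(m,40):
        if 200<c[0]<330 and 180<c[1]<230 and st[3]>25:
            v,u=np.nonzero(l); p=ray(s,np.c_[u,v],.0105)[:,:2]
            d=cv2.fitLine(p.astype(np.float32),cv2.DIST_L2,0,.01,.01).ravel(); t=(p-d[2:])@d[:2]
            mid=d[2:]+d[:2]*(t.max()+t.min())/2
            print(nm,mid.round(4),"yaw",np.degrees(np.arctan(d[1]/d[0])).round(2),np.ptp(t).round(4))
# plate corners
m=(H>95)&(H<125)&(S>25)&(S<120)&(V>40)&(V<140)
b=max([x for x in blobs(m,300) if 200<x[1][0]<340 and 150<x[1][1]<280],key=lambda x:x[0][4])
r=cv2.minAreaRect(np.argwhere(b[2])[:,::-1].astype(np.float32)); c=cv2.boxPoints(r)
P=ray(s,c,.01)[:,:2];print("corners",P.round(4),P.mean(0).round(4),b[0])
for nm,uv,z in (("black",(334,180),.019),("brass",(224,160),.02)): print(nm,ray(s,uv,z)[0].round(3))
# knob top by depth
d=s["depth"]; print("knob depth",d[234,262], "top z", )
from plant import ctrl
o=ctrl.get_obs(); M=R.from_euler("xyz",o["orientation"],degrees=True).as_matrix(); print(o["tool_pos"],M.round(3))
```

```text
green [0.5568 0.0828] yaw -7.36 0.1002
red [ 0.5372 -0.0558] yaw -7.49 0.0993
corners [[ 0.4408  0.1943]
 [ 0.6967  0.1707]
 [ 0.6482 -0.1733]
 [ 0.3971 -0.1351]] [0.5457 0.0141] [  199   155   144   117 10875]
black [ 0.634 -0.145  0.019]
brass [0.674 0.145 0.02 ]
knob depth 0.0 top z
[0.26018616 0.62267354 0.40383143] [[-0.    -0.386 -0.923]
 [-0.001 -0.923  0.386]
 [-1.     0.001 -0.   ]]
```

```bash
python3 -m inch '[0,0.0122,-0.0552,6.25,0,0,0.087, 0,0.0122,-0.0552,6.25,0,0,0.087, 0,0.0122,-0.0552,6.25,0,0,0.087, 0,0.0122,-0.0552,6.25,0,0,0.087, 0,0.0122,-0.0552,6.25,0,0,0.087, 0,0.0122,-0.0552,6.25,0,0,0.087, 0,0.0122,-0.0552,6.25,0,0,0.087, 0,0.0122,-0.0552,6.25,0,0,0.087, 0,0.0122,-0.0552,6.25,0,0,0.087, 0,0.0122,-0.0552,6.25,0,0,0.087, 0,0.0122,-0.0552,6.25,0,0,0.087, 0,0.0122,-0.0552,6.25,0,0,0.087, 0,0,0,0,0,0,0.087]'
cat >> h.py <<'E'
X=np.array([.9910,-.1340]);Y=np.array([.1340,.9910])
GO=np.array([.5568,.0828]);NG=np.array([.5372,-.0558])
def state():
    from plant import ctrl
    o=ctrl.get_obs(); M=R.from_euler("xyz",o["orientation"],degrees=True).as_matrix()
    p=o["tool_pos"]+.159*M[:,0]
    print("t",o["clock"],"grasp",p.round(4),"go",((p[:2]-GO)@np.c_[X,Y]).round(4),"nogo",((p[:2]-NG)@np.c_[X,Y]).round(4),"open",round(o["opening"],4))
    f=o["force"];print("F gauge x,y,z",round(f[:2]@X,2),round(f[:2]@Y,2),round(f[2],2),"tilt err tool x",M[:,0].round(4),"yaw of -tooly",round(np.degrees(np.arctan2(-M[1,1],-M[0,1])),2))
    return o,M
E
python3 - <<'E'
from h import *
o,M=state()
from plant import ctrl
s=ctrl.snapshot("wrist"); s["tp"]=o["tool_pos"];s["M"]=M; np.savez("w1.npz",**s); cv2.imwrite("pics/w1.png",s["color"][:,:,::-1]); print(s["hand_eye"].round(3),s["K"].round(1))
E
```

```text
clock: 1.72
tool_pos: [0.4734, 0.0122, 0.4006]
orientation: [154.9, 89.4, -125.3]
force: [0.5, -0.5, 0.2]
opening: 0.0874
t 1.725 grasp [0.4724 0.0107 0.2417] go [-0.074  -0.0827] nogo [-0.0731  0.0572] open 0.0874
F gauge x,y,z 0.54 -0.43 0.2 tilt err tool x [-0.0065 -0.0091 -0.9999] yaw of -tooly -10.14
[[-0.001  0.261 -0.965  0.019]
 [ 1.     0.002 -0.     0.001]
 [ 0.002 -0.965 -0.261 -0.07 ]
 [ 0.     0.     0.     1.   ]] [[299.3   0.  278. ]
 [  0.  299.3 208.3]
 [  0.    0.    1. ]]
```

View pics/w1.png

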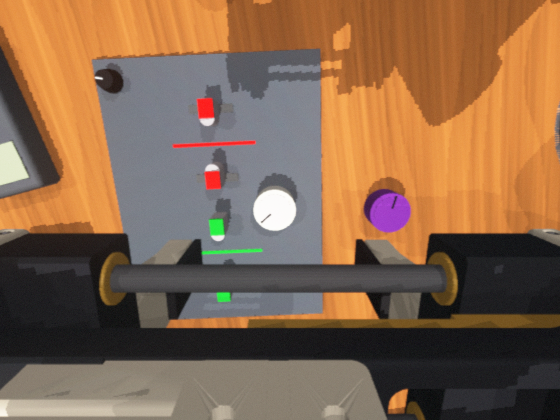

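The wrist view shows the target knob at (275,210), the red line at (215,144), the green line at about (233,251), and the jaw tops. I'll measure from this view too, which is independent of the top camera.

```bash
cat >> h.py <<'E'
def wray(s,uv,z):
    uv=np.atleast_2d(uv).astype(float);K=s["K"];h=s["hand_eye"]
    d=np.c_[(uv[:,0]-K[0,2])/K[0,0],-(uv[:,1]-K[1,2])/K[1,1],-np.ones(len(uv))]
    w=d@(s["M"]@h[:3,:3]).T; p=s["tp"]+s["M"]@h[:3,3]; t=(z-p[2])/w[:,2]
    return p+w*t[:,None]
def wlook(s):
    hsv=cv2.cvtColor(s["color"],cv2.COLOR_RGB2HSV).astype(int);H,S,V=hsv[...,0],hsv[...,1],hsv[...,2]
    for nm,m in dict(green=(abs(H-60)<15)&(S>120)&(V>70),red=((H<8)|(H>172))&(S>150)&(V>90),white=(S<40)&(V>150)).items():
        for st,c,l in blobs(m,30):
            if st[0]<90 or st[0]>360 or c[1]>320: continue
            line=st[2]>2.5*st[3]; z=.0105 if line else (.038 if nm=="white" else .040)
            v,u=np.nonzero(l)
            if nm=="white":
                cn=max(cv2.findContours(l.astype(np.uint8),0,2)[0],key=len); 
                if len(cn)<30: continue
                q=wray(s,cn[:,0],z)[:,:2].astype(np.float32); c2,r=cv2.minEnclosingCircle(q); 
                p=np.array(c2); extra=("r",round(r,4))
            else:
                p=wray(s,c,z)[0,:2]; extra=()
                if line:
                    d=cv2.fitLine(wray(s,np.c_[u,v],z)[:,:2].astype(np.float32),2,0,.01,.01).ravel(); extra=("yaw",np.degrees(np.arctan(d[1]/d[0])).round(2))
            print(nm,"line" if line else "blob",st,p.round(4),"go",((p-GO)@np.c_[X,Y]).round(4),"ng",((p-NG)@np.c_[X,Y]).round(4),*extra)
E
python3 - <<'E'
from h import *
wlook(dict(np.load("w1.npz")))
E
```

```text
green blob [209 218  16  17 234] [0.5508 0.0401] go [-0.0002 -0.0432] ng [0.0006 0.0968]
green line [201 249  61   6 207] [0.5474 0.0854] go [-0.0097  0.0013] ng [-0.0088  0.1413] yaw -7.76
green blob [217 292  14  10 137] [0.5633 0.1332] go [-0.0004  0.0508] ng [0.0005 0.1908]
red blob [197  98  17  20 307] [ 0.5317 -0.0939] go [-0.0012 -0.1785] ng [-0.0004 -0.0385]
red line [173 141  82   7 286] [ 0.5384 -0.0549] go [ 0.0002 -0.1389] ng [0.0011 0.0011] yaw -7.66
red blob [205 171  16  18 261] [ 0.5421 -0.0157] go [-0.0014 -0.0996] ng [-0.0005  0.0404]
white blob [ 253  189   44   42 1467] [0.4793 0.0329] go [-0.0701 -0.0599] ng [-0.0692  0.0801] r 0.0266
```

```bash
python3 -m inch '[0.05,-0.0045,0.023,-2.4,-0.57,-0.3,0.068, 0.04,0,0,0,0,0,0.068, 0,0,0,0,0,0,0.068]'
python3 - <<'E'
from h import *
o,M=state()
E
```

```text
clock: 2.15
tool_pos: [0.4839, 0.0374, 0.3094]
orientation: [-61.7, 89.8, 20.9]
force: [0.1, 0.7, 0.2]
opening: 0.0684
t 2.15 grasp [0.4845 0.0376 0.1504] go [-0.0656 -0.0545] nogo [-0.0647  0.0855] open 0.0684
F gauge x,y,z 0.02 0.7 0.25 tilt err tool x [ 0.004   0.0015 -1.    ] yaw of -tooly -7.36
```

```bash
python3 -m inch '[0.04,0.004,-0.005,0.3,0.1,0.2,0.068, 0.03,0,0,0,0,0,0.068, 0,0,0,0,0,0,0.068]'
python3 - <<'E'
from h import *
o,M=state()
from plant import ctrl
s=ctrl.snapshot("wrist"); s["tp"]=o["tool_pos"];s["M"]=M; np.savez("w2.npz",**s); cv2.imwrite("pics/w2.png",s["color"][:,:,::-1]); wlook(s)
E
```

```text
clock: 2.52
tool_pos: [0.4826, 0.0359, 0.2423]
orientation: [-70.0, 89.7, 12.7]
force: [0.8, 1.0, 0.4]
opening: 0.0681
t 2.525 grasp [0.4835 0.0361 0.0833] go [-0.0664 -0.0561] nogo [-0.0655  0.0839] open 0.0681
F gauge x,y,z 0.7 1.15 0.42 tilt err tool x [ 0.0056  0.0013 -1.    ] yaw of -tooly -7.38
green blob [162 242  22  20 264] [0.5539 0.0345] go [ 0.0036 -0.0482] ng [0.0044 0.0918]
green line [209 292  49   4 188] [0.5259 0.0894] go [-0.0315  0.0024] ng [-0.0307  0.1424] yaw -7.47
red blob [ 139    4   36   44 1344] [ 0.5321 -0.0944] go [-0.0008 -0.1789] ng [ 0.0001 -0.0389]
red line [106 104 149   7 936] [ 0.5361 -0.0546] go [-0.0021 -0.1389] ng [-0.0013  0.0011] yaw -7.72
red blob [155 155  31  33 921] [ 0.5427 -0.0159] go [-0.0008 -0.0997] ng [0.0001 0.0402]
white blob [ 195    0   57   57 2340] [ 0.4963 -0.0912] go [-0.0367 -0.1806] ng [-0.0358 -0.0406] r 0.0187
white line [258 147  88  14 869] [ 0.46   -0.0139] go [-0.083  -0.1088] ng [-0.0821  0.0312] r 0.0307
white blob [ 190  171  176   94 9849] [0.4806 0.0209] go [-0.0672 -0.0716] ng [-0.0664  0.0684] r 0.0572
white line [209 296  67  10 419] [0.5205 0.0992] go [-0.0382  0.0114] ng [-0.0373  0.1514] r 0.0267
```

View pics/w2.png

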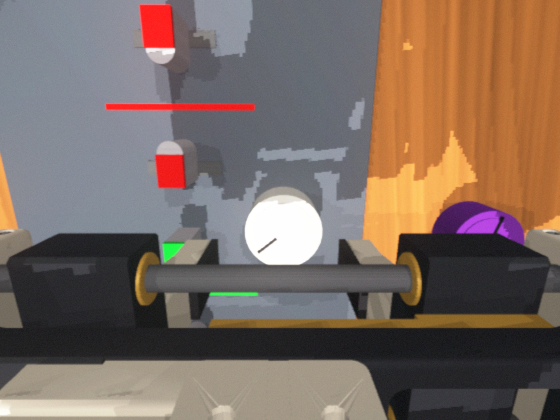

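The wrist view shows the knob's top disc at (283,229), radius about 38 px, with the fingers either side of it. The red jaws are at (158,27) and (171,170).

Run:
```python
from h import *
s=dict(np.load("w2.npz"))
g=cv2.medianBlur(s["color"].max(2),5); m=(s["color"].min(2)>228).astype(np.uint8); m[:150]=0;m[300:]=0
b=max(cv2.findContours(m,0,2)[0],key=cv2.contourArea); e=cv2.fitEllipse(cv2.convexHull(b)); print(e)
for uv in (e[0],(283.5,229)):
    p=wray(s,uv,.038)[0,:2]; print(p.round(4),"go",((p-GO)@np.c_[X,Y]).round(4))
```

```text
((283.1090393066406, 231.1562957763672), (70.51168823242188, 77.38802337646484), 88.60365295410156)
[0.479  0.0325] go [-0.0704 -0.0603]
[0.4785 0.0311] go [-0.0706 -0.0618]
```

```bash
python3 -m inch '[0,0.004,-0.005,0.3,0.1,0.3,0.068, 0,0,0,0,0,0,0.068]'
python3 - <<'E'
from h import *
o,M=state()
E
```

```text
clock: 2.82
tool_pos: [0.4796, 0.0322, 0.2466]
orientation: [-60.0, 89.6, 22.4]
force: [0.5, 0.7, -0.2]
opening: 0.068
t 2.825 grasp [0.4806 0.0326 0.0876] go [-0.0688 -0.06  ] nogo [-0.068  0.08 ] open 0.068
F gauge x,y,z 0.38 0.76 -0.2 tilt err tool x [ 0.0062  0.0026 -1.    ] yaw of -tooly -7.62
```

```bash
python3 -m inch '[0.02,0.0015,-0.001,0,0,0.3,0.068, 0.02,0,0,0,0,0,0.068, 0.008,0,0,0,0,0,0.068, 0,0,0,0,0,0,0.068, 0,0,0,0,0,0,0.068]'
python3 - <<'E'
from h import *
o,M=state()
E
```

```text
clock: 3.45
tool_pos: [0.4802, 0.0322, 0.2027]
orientation: [-46.7, 89.3, 35.7]
force: [-0.5, -0.1, 0.7]
opening: 0.068
t 3.45 grasp [0.4817 0.0333 0.0437] go [-0.0678 -0.0591] nogo [-0.0669  0.0809] open 0.068
F gauge x,y,z -0.45 -0.21 0.75 tilt err tool x [ 0.0097  0.007  -0.9999] yaw of -tooly -7.58
```

```bash
python3 -m inch '[0.004,0.001,0,0,0.47,0.5,0.068, 0,0,0,0,0,0,0.068]'
python3 - <<'E'
from h import *
o,M=state()
E
```

```text
clock: 3.7
tool_pos: [0.4795, 0.0325, 0.1995]
orientation: [-70.1, 90.0, 12.3]
force: [-0.2, 0.2, 0.0]
opening: 0.0682
t 3.7 grasp [0.4796 0.0326 0.0405] go [-0.0697 -0.0601] nogo [-0.0689  0.0798] open 0.0682
F gauge x,y,z -0.18 0.2 0.01 tilt err tool x [ 8.e-04  2.e-04 -1.e+00] yaw of -tooly -7.57
```

```bash
python3 -m inch '[0.0055,0.0008,-0.0005,0,0,0,0.06, 0,0,0,0,0,0,0.048, 0,0,0,0,0,0,0.046, 0,0,0,0,0,0,0.046, 0,0,0,0,0,0,0.046]'
python3 - <<'E'
from h import *
o,M=state()
E
```

```text
clock: 4.32
tool_pos: [0.4787, 0.0322, 0.1938]
orientation: [-68.8, 89.9, 13.6]
force: [-0.1, -0.1, -0.2]
opening: 0.0497
t 4.325 grasp [0.4789 0.0323 0.0348] go [-0.0704 -0.0605] nogo [-0.0696  0.0795] open 0.0497
F gauge x,y,z -0.12 -0.07 -0.2 tilt err tool x [ 1.2e-03  3.0e-04 -1.0e+00] yaw of -tooly -7.56
```

```bash
python3 -m inch '[0,0,0.01,0,0,0,0.046, 0,0,0.01,0,0,0,0.046, 0,0,0.01,0,0,0,0.046, 0,0,0,0,0,0,0.046]'
python3 - <<'E'
from h import *
o,M=state()
E
```

```text
clock: 4.82
tool_pos: [0.483, 0.0642, 0.1938]
orientation: [-71.3, 89.9, 11.1]
force: [0.6, 0.3, -0.7]
opening: 0.0493
t 4.825 grasp [0.4832 0.0642 0.0348] go [-0.0705 -0.0283] nogo [-0.0696  0.1117] open 0.0493
F gauge x,y,z 0.57 0.33 -0.67 tilt err tool x [ 1.2e-03  2.0e-04 -1.0e+00] yaw of -tooly -7.55
```

```bash
python3 -m inch '[0,0,0.01,0,0,0,0.046, 0,0,0.01,0,0,0,0.046, 0,0,0.007,0,0,0,0.046, 0,0,0,0,0,0,0.046]'
python3 - <<'E'
from h import *
o,M=state()
from plant import ctrl
s=ctrl.snapshot("wrist"); s["tp"]=o["tool_pos"];s["M"]=M; np.savez("w3.npz",**s); cv2.imwrite("pics/w3.png",s["color"][:,:,::-1])
s=ctrl.snapshot("top"); np.savez("t3.npz",**s); cv2.imwrite("pics/t3.png",cv2.resize(s["color"][150:290,180:360],None,fx=4,fy=4)[:,:,::-1])
E
```

```text
clock: 5.32
tool_pos: [0.4867, 0.093, 0.1938]
orientation: [-73.3, 89.9, 9.2]
force: [0.0, -0.6, -0.7]
opening: 0.0495
t 5.325 grasp [0.4869 0.093  0.0348] go [-0.0706  0.0007] nogo [-0.0698  0.1407] open 0.0495
F gauge x,y,z 0.12 -0.55 -0.65 tilt err tool x [ 1.1e-03  2.0e-04 -1.0e+00] yaw of -tooly -7.52
```

View pics/w3.png

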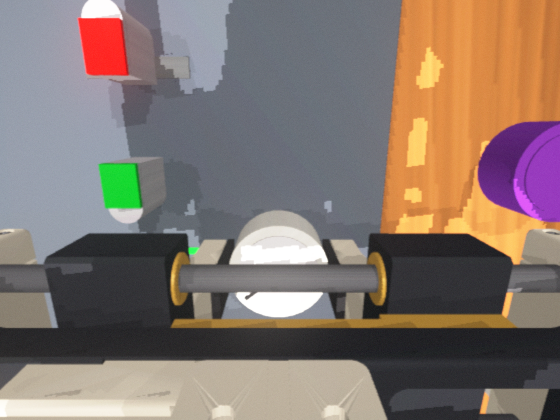

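View pics/t3.png

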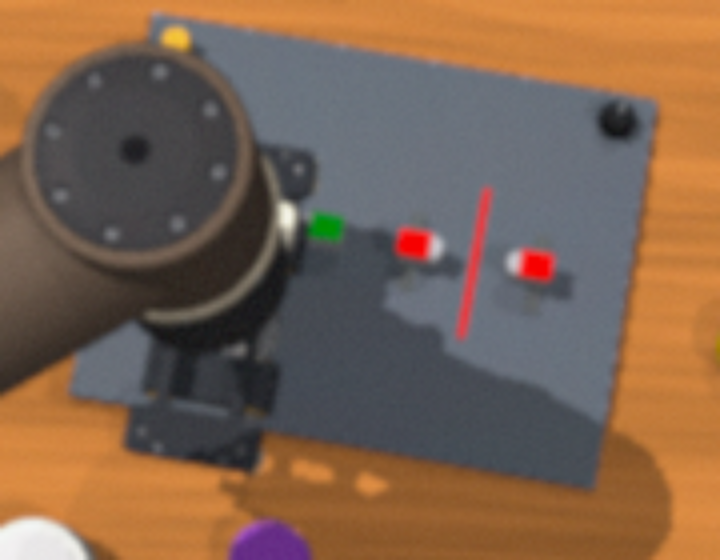

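Run:
```python
from h import *
s=dict(np.load("w3.npz"))
cv2.imwrite("pics/c3.png",cv2.resize(s["color"][140:330,80:350],None,fx=2.9,fy=2.9,interpolation=cv2.INTER_CUBIC)[:,:,::-1])
for nm,uv,z in (("knobbot",(279,315),.038),("knobL",(231,267),.038),("knobR",(327,267),.038),("nose",(127,221),.04),("rednose",(102,1),.04),("redend",(107,76),.04),("greenend",(122,165),.04),("greencornerL",(103,204),.04),("R",(140,205),.04)):
    p=wray(s,uv,z)[0,:2]; print(nm,"go",((p-GO)@np.c_[X,Y]).round(4),"ng",((p-NG)@np.c_[X,Y]).round(4))
```

```text
knobbot go [-0.0721  0.0257] ng [-0.0713  0.1657]
knobL go [-0.0481 -0.0017] ng [-0.0473  0.1383]
knobR go [-0.096  -0.0018] ng [-0.0952  0.1382]
nose go [-0.0004 -0.0263] ng [0.0004 0.1137]
rednose go [-0.0024 -0.1167] ng [-0.0016  0.0233]
redend go [-0.0004 -0.0895] ng [0.0005 0.0505]
greenend go [-0.0016 -0.0526] ng [-0.0008  0.0874]
greencornerL go [ 0.0096 -0.0346] ng [0.0105 0.1054]
R go [-0.0075 -0.0341] ng [-0.0066  0.1059]
```

View pics/c3.png

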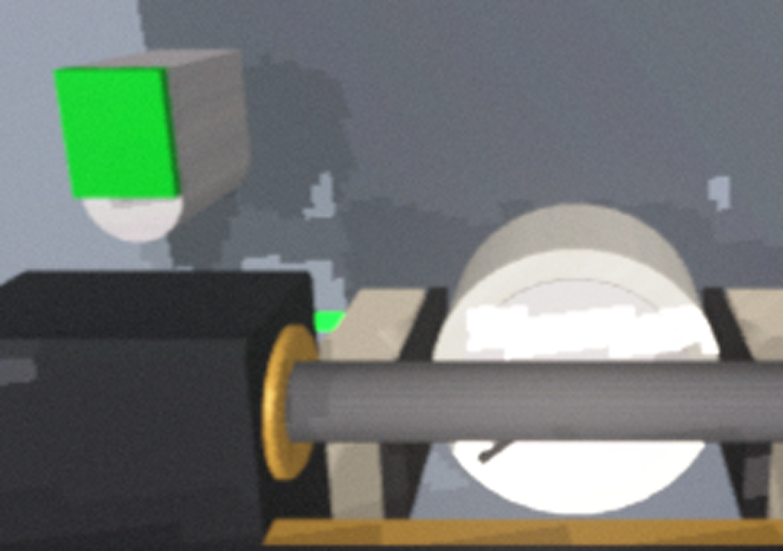

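Run:
```python
from h import *
s=dict(np.load("w3.npz"))
for nm,uv,z in (("far",(279,225.7),.038),("bot",(279,317.2),.038),("nose",(127.6,223.4),.04)):
    p=wray(s,uv,z)[0,:2]; print(nm,"go",((p-GO)@np.c_[X,Y]).round(4))
```

```text
far go [-0.072  -0.0234]
bot go [-0.0721  0.027 ]
nose go [-0.0006 -0.0251]
```

```bash
python3 -m inch '[0,-0.01,-0.0003,0,0,0,0.046, 0,-0.01,0,0,0,0,0.046, 0,-0.01,0,0,0,0,0.046, 0,-0.01,0,0,0,0,0.046, 0,0,0,0,0,0,0.046]'
python3 - <<'E'
from h import *
o,M=state()
E
```

```text
clock: 6.05
tool_pos: [0.528, 0.0857, 0.1938]
orientation: [127.6, 90.0, -150.0]
force: [0.7, 0.7, 1.0]
opening: 0.0492
t 6.05 grasp [0.5279 0.0857 0.0348] go [-0.029 -0.001] nogo [-0.0281  0.1389] open 0.0492
F gauge x,y,z 0.55 0.77 1.05 tilt err tool x [-6.e-04 -3.e-04 -1.e+00] yaw of -tooly -7.62
```

```bash
python3 -m inch '[0,0,0.0013,0,0,0,0.046, 0,0,0,0,0,0,0.046]'
python3 - <<'E'
from h import *
o,M=state()
from plant import ctrl
s=ctrl.snapshot("wrist"); s["tp"]=o["tool_pos"];s["M"]=M; np.savez("w4.npz",**s); cv2.imwrite("pics/c4.png",cv2.resize(s["color"][140:330,80:350],None,fx=2.9,fy=2.9,interpolation=cv2.INTER_CUBIC)[:,:,::-1])
E
```

```text
clock: 6.3
tool_pos: [0.5282, 0.0865, 0.1938]
orientation: [147.5, 89.9, -130.1]
force: [-0.2, 0.1, 1.9]
opening: 0.0496
t 6.3 grasp [0.5281 0.0864 0.0348] go [-0.0289 -0.0003] nogo [-0.0281  0.1397] open 0.0496
F gauge x,y,z -0.26 0.09 1.9 tilt err tool x [-7.e-04 -9.e-04 -1.e+00] yaw of -tooly -7.65
```

View pics/c4.png

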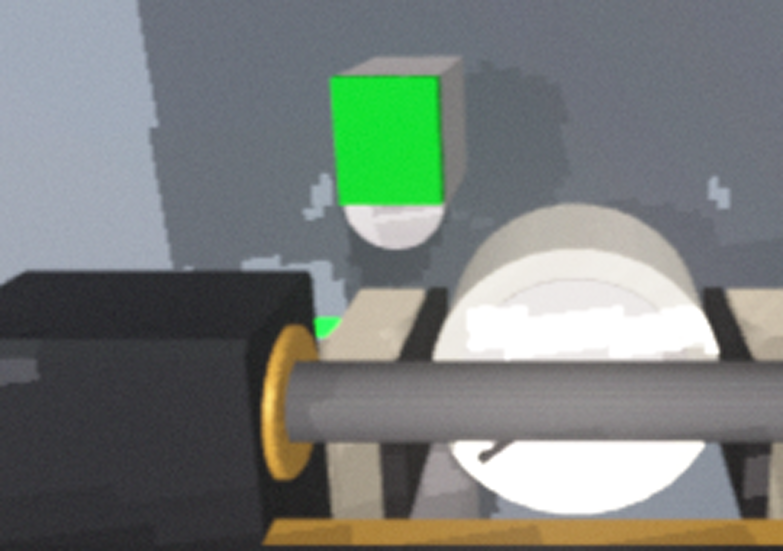

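Run:
```python
from h import *
s=dict(np.load("w4.npz"))
for nm,uv,z in (("far",(279,225.7),.038),("bot",(279,317.2),.038),("nose",(216.2,226.2),.04)):
    p=wray(s,uv,z)[0,:2]; print(nm,"go",((p-GO)@np.c_[X,Y]).round(4))
```

```text
far go [-0.0303 -0.0244]
bot go [-0.0304  0.026 ]
nose go [-0.0006 -0.0249]
```

```bash
python3 -m inch '[0,-0.007,0.001,0,0,0,0.046, 0,-0.007,0.0004,0,0,0,0.046, 0,0,0,0,0,0,0.046]'
python3 - <<'E'
from h import *
o,M=state()
E
```

```text
clock: 6.72
tool_pos: [0.5417, 0.0862, 0.1939]
orientation: [121.5, 89.8, -156.1]
force: [0.2, -0.7, 0.3]
opening: 0.0495
t 6.725 grasp [0.5413 0.086  0.0349] go [-0.0158  0.0011] nogo [-0.015   0.1411] open 0.0495
F gauge x,y,z 0.32 -0.71 0.34 tilt err tool x [-0.0024 -0.0011 -1.    ] yaw of -tooly -7.62
```

```bash
python3 -m inch '[0,-0.005,-0.0005,0,0,0,0.046, 0,-0.005,0,0,0,0,0.046, 0,-0.005,0,0,0,0,0.046, 0,0,0,0,0,0,0.046]'
python3 - <<'E'
from h import *
o,M=state()
E
```

```text
clock: 7.22
tool_pos: [0.556, 0.0836, 0.1939]
orientation: [114.3, 89.7, -163.4]
force: [0.8, -0.9, 1.2]
opening: 0.0495
t 7.225 grasp [0.5552 0.0834 0.0349] go [-0.0016  0.0003] nogo [-0.0008  0.1403] open 0.0495
F gauge x,y,z 0.94 -0.76 1.25 tilt err tool x [-0.0046 -0.0014 -1.    ] yaw of -tooly -7.62
```

```bash
python3 -m inch '[0,-0.006,0,0,0,-0.2,0.046, 0,-0.006,0,0,0,0,0.046, 0,-0.006,0,0,0,0,0.046, 0,-0.006,0,0,0,0,0.046, 0,0,0,0,0,0,0.046]'
python3 - <<'E'
from h import *
o,M=state()
E
```

```text
clock: 7.85
tool_pos: [0.5802, 0.08, 0.1939]
orientation: [133.8, 89.8, -143.9]
force: [-0.4, -1.5, 1.0]
opening: 0.049
t 7.85 grasp [0.5797 0.0797 0.0349] go [ 0.0231 -0.    ] nogo [0.024  0.1399] open 0.049
F gauge x,y,z -0.23 -1.55 0.99 tilt err tool x [-0.0032 -0.0024 -1.    ] yaw of -tooly -7.63
```

```bash
python3 -m inch '[0,-0.008,0,0,0.1,-0.2,0.046, 0,-0.008,0,0,0,0,0.046, 0,-0.008,0,0,0,0,0.046, 0,-0.008,0,0,0,0,0.046, 0,-0.008,0,0,0,0,0.046, 0,0,0,0,0,0,0.046]'
python3 - <<'E'
from h import *
o,M=state()
E
```

```text
clock: 8.6
tool_pos: [0.6217, 0.0741, 0.1939]
orientation: [166.6, 89.7, -111.0]
force: [1.3, -1.3, 2.3]
opening: 0.0494
t 8.6 grasp [0.6214 0.0733 0.0349] go [ 0.0652 -0.0007] nogo [0.0661 0.1393] open 0.0494
F gauge x,y,z 1.43 -1.11 2.32 tilt err tool x [-0.002  -0.0051 -1.    ] yaw of -tooly -7.64
```

```bash
python3 -m inch '[0,0,-0.012,0,-0.2,0,0.046, 0,0,-0.012,0,0,0,0.046, 0,0,-0.012,0,0,0,0.046, 0,0,-0.012,0,0,0,0.046, 0,0,-0.012,0,0,0,0.046, 0,0,0,0,0,0,0.046]'
python3 - <<'E'
from h import *
o,M=state()
E
```

```text
clock: 9.35
tool_pos: [0.6134, 0.01, 0.1939]
orientation: [-139.8, 90.0, -57.5]
force: [0.9, -1.2, 1.0]
opening: 0.0493
t 9.35 grasp [0.6134 0.01   0.0349] go [ 0.0659 -0.0646] nogo [0.0667 0.0754] open 0.0493
F gauge x,y,z 1.08 -1.05 0.98 tilt err tool x [ 3.e-04 -5.e-04 -1.e+00] yaw of -tooly -7.68
```

```bash
python3 -m inch '[0,0,-0.012,0,0,0,0.046, 0,0,-0.012,0,0,0,0.046, 0,0,-0.012,0,0,0,0.046, 0,0,-0.012,0,0,0,0.046, 0,0,-0.012,0,0,0,0.046, 0,0,-0.010,0,0,0,0.046, 0,0,0,0,0,0,0.046]'
python3 - <<'E'
from h import *
o,M=state()
E
```

```text
clock: 10.22
tool_pos: [0.6033, -0.0643, 0.1938]
orientation: [-147.6, 90.0, -65.3]
force: [0.7, -0.6, 0.9]
opening: 0.0494
t 10.225 grasp [ 0.6033 -0.0644  0.0348] go [ 0.0658 -0.1397] nogo [0.0667 0.0003] open 0.0494
F gauge x,y,z 0.75 -0.54 0.91 tilt err tool x [ 2.e-04 -5.e-04 -1.e+00] yaw of -tooly -7.69
```

Run:
```python
from h import *
o,M=state()
from plant import ctrl
s=ctrl.snapshot("wrist"); s["tp"]=o["tool_pos"];s["M"]=M; np.savez("w5.npz",**s); cv2.imwrite("pics/w5.png",s["color"][:,:,::-1])
s=ctrl.snapshot("scene");cv2.imwrite("pics/s5.png",cv2.resize(s["color"][130:300,180:390],None,fx=3.5,fy=3.5,interpolation=cv2.INTER_CUBIC)[:,:,::-1])
```

```text
t 10.225 grasp [ 0.6033 -0.0644  0.0348] go [ 0.0658 -0.1397] nogo [0.0667 0.0003] open 0.0494
F gauge x,y,z 0.75 -0.54 0.91 tilt err tool x [ 2.e-04 -5.e-04 -1.e+00] yaw of -tooly -7.69
```

View pics/w5.png

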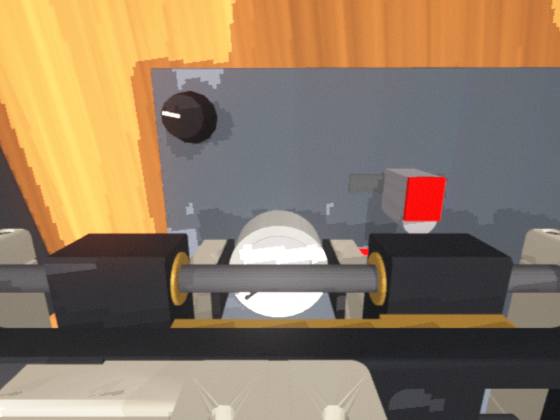

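View pics/s5.png

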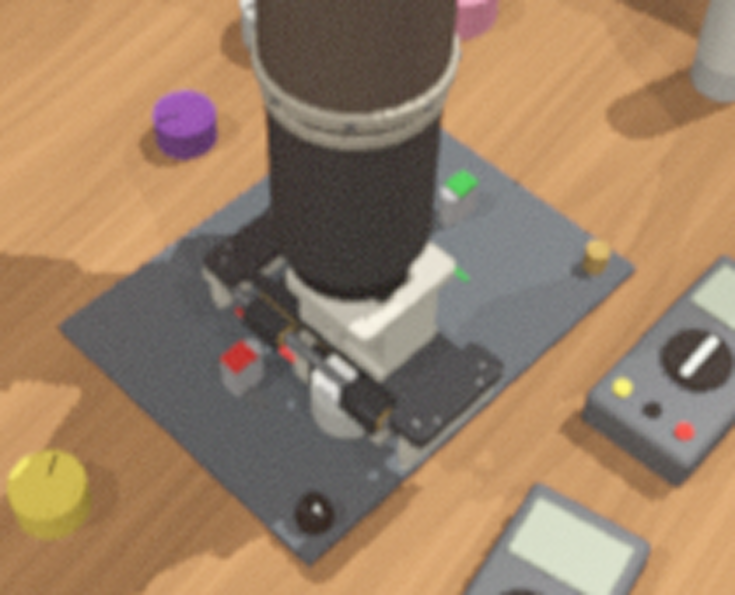

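The knob is held behind the no-go gap, disc centred near (279,271). The right red jaw's nose tip is near (419,234) and the black knob at (189,117) is clear. I'll measure the lateral alignment.

Run:
```python
from h import *
s=dict(np.load("w5.npz"))
cv2.imwrite("pics/c5.png",cv2.resize(s["color"][150:270,350:480],None,fx=5,fy=5,interpolation=cv2.INTER_CUBIC)[:,:,::-1])
```

```text
(no output)
```

View pics/c5.png

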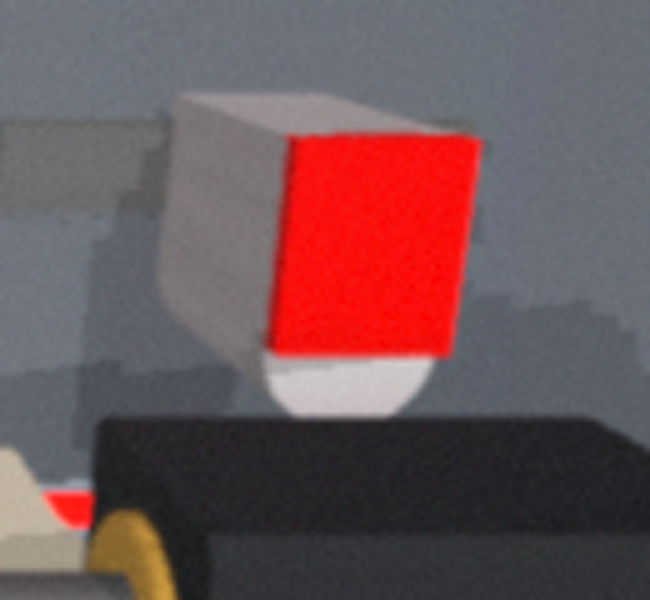

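Run:
```python
from h import *
s=dict(np.load("w5.npz"))
for nm,uv,z in (("far",(279,225.7),.038),("bot",(279,317.2),.038),("bound-29",(422,221.2),.04),("outer-49",(427,177.2),.04),("cornL",(404.3,221),.04),("cornR",(440.3,221),.04)):
    p=wray(s,uv,z)[0,:2]; print(nm,"ng",((p-NG)@np.c_[X,Y]).round(4))
s=dict(np.load("w4.npz"))
for nm,uv,z in (("bound-34.5",(216,210.7),.04),("outer-54.5",(213,166.4),.04)):
    p=wray(s,uv,z)[0,:2]; print(nm,"go",((p-GO)@np.c_[X,Y]).round(4))
```

```text
far ng [ 0.0652 -0.0238]
bot ng [0.0653 0.0266]
bound-29 ng [-0.0021 -0.0266]
outer-49 ng [-0.0018 -0.0475]
cornL ng [ 0.0062 -0.0267]
cornR ng [-0.0107 -0.0267]
bound-34.5 go [-0.001  -0.0325]
outer-54.5 go [-0.0007 -0.0531]
```

```bash
python3 -m inch '[0,0.008,0.0006,0,0,0,0.046, 0,0.008,0,0,0,0,0.046, 0,0.008,0,0,0,0,0.046, 0,0.006,0,0,0,0,0.046, 0,0,0,0,0,0,0.046]'
python3 - <<'E'
from h import *
o,M=state()
E
```

```text
clock: 10.95
tool_pos: [0.5714, -0.0577, 0.1938]
orientation: [-135.3, 90.0, -52.8]
force: [0.4, -0.9, -0.1]
opening: 0.0494
t 10.95 grasp [ 0.5714 -0.0578  0.0348] go [ 0.0333 -0.1373] nogo [0.0342 0.0026] open 0.0494
F gauge x,y,z 0.52 -0.88 -0.13 tilt err tool x [ 3.e-04 -4.e-04 -1.e+00] yaw of -tooly -7.56
```

```bash
python3 -m inch '[0,0,-0.0019,0,0,0,0.046, 0,0,0,0,0,0,0.046, 0,0,0,0,0,0,0.056, 0,0,0,0,0,0,0.056, 0,0,0,0,0,0,0.056]'
python3 - <<'E'
from h import *
o,M=state()
from plant import ctrl
s=ctrl.snapshot("wrist"); s["tp"]=o["tool_pos"];s["M"]=M; np.savez("w6.npz",**s); cv2.imwrite("pics/w6.png",s["color"][:,:,::-1])
E
```

```text
clock: 11.58
tool_pos: [0.5712, -0.0599, 0.1935]
orientation: [137.7, 90.0, -139.9]
force: [-1.0, 0.7, -0.4]
opening: 0.056
t 11.575 grasp [ 0.5711 -0.06    0.0345] go [ 0.0333 -0.1396] nogo [0.0341 0.0004] open 0.056
F gauge x,y,z -1.13 0.6 -0.38 tilt err tool x [-7.e-04 -5.e-04 -1.e+00] yaw of -tooly -7.58
```

View pics/w6.png

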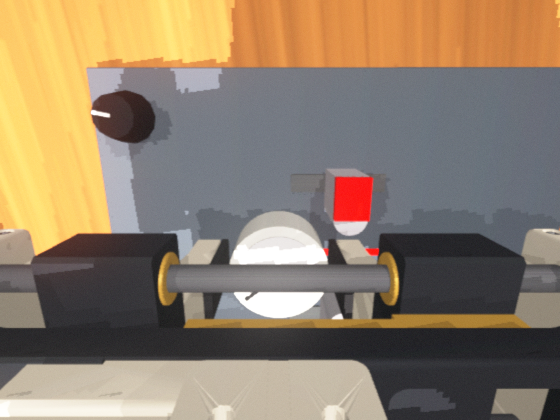

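```bash
python3 -m inch '[0,0.005,0.0003,0,0,0,0.056, 0,0.005,0,0,0,0,0.056, 0,0,0,0,0,0,0.056]'
python3 - <<'E'
from h import *
o,M=state()
E
```

```text
clock: 12.0
tool_pos: [0.5607, -0.0581, 0.1936]
orientation: [-178.6, 90.0, -96.2]
force: [-1.0, -0.2, 0.9]
opening: 0.0559
t 12.0 grasp [ 0.5607 -0.0582  0.0346] go [ 0.0228 -0.1392] nogo [0.0236 0.0008] open 0.0559
F gauge x,y,z -1.0 -0.31 0.91 tilt err tool x [-1.e-04 -5.e-04 -1.e+00] yaw of -tooly -7.58
```

```bash
python3 -m inch '[0,0.002,0,0,0,0,0.056, 0,0.002,0,0,0,0,0.056]'
python3 -c "
from h import *
state()"
python3 -m inch '[0,0.0015,0,0,0,0,0.056, 0,0.0015,0,0,0,0,0.056]'
python3 -c "
from h import *
state()"
```

```text
clock: 12.25
tool_pos: [0.5566, -0.0575, 0.1937]
orientation: [-137.8, 90.0, -55.3]
force: [0.6, 0.3, 0.1]
opening: 0.0561
t 12.25 grasp [ 0.5567 -0.0575  0.0347] go [ 0.0187 -0.1391] nogo [0.0195 0.0009] open 0.0561
F gauge x,y,z 0.57 0.38 0.07 tilt err tool x [ 3.e-04 -4.e-04 -1.e+00] yaw of -tooly -7.57
clock: 12.5
tool_pos: [0.5535, -0.057, 0.1936]
orientation: [-137.3, 90.0, -54.9]
force: [0.9, 0.0, -0.9]
opening: 0.056
t 12.5 grasp [ 0.5535 -0.0571  0.0346] go [ 0.0155 -0.1391] nogo [0.0164 0.0009] open 0.056
F gauge x,y,z 0.94 0.15 -0.86 tilt err tool x [ 3.e-04 -4.e-04 -1.e+00] yaw of -tooly -7.57
```

```bash
for i in 1 ; do python3 -m inch '[0,0.001,0,0,0,0,0.056, 0,0.001,0,0,0,0,0.056]'; done
python3 -c "
from h import *
state()"
python3 -m inch '[0,0.001,0,0,0,0,0.056]' | grep -E "force|tool_pos"
python3 -c "
from h import *
state()"
```

```text
clock: 12.75
tool_pos: [0.5514, -0.0568, 0.1936]
orientation: [-140.0, 90.0, -57.6]
force: [1.4, 1.3, -1.0]
opening: 0.0558
t 12.75 grasp [ 0.5514 -0.0568  0.0346] go [ 0.0134 -0.1391] nogo [0.0142 0.0009] open 0.0558
F gauge x,y,z 1.17 1.48 -1.02 tilt err tool x [ 3.e-04 -4.e-04 -1.e+00] yaw of -tooly -7.57
tool_pos: [0.5503, -0.0567, 0.1937]
force: [1.4, -1.2, 0.2]
t 12.875 grasp [ 0.5504 -0.0567  0.0347] go [ 0.0123 -0.1391] nogo [0.0132 0.0008] open 0.056
F gauge x,y,z 1.57 -1.04 0.23 tilt err tool x [ 3.e-04 -4.e-04 -1.e+00] yaw of -tooly -7.57
```

```bash
python3 -m inch '[0,0.001,0,0,0,0,0.056]' | grep -E "force|tool_pos"
python3 -c "
from h import *
state()"
python3 -m inch '[0,0.001,0,0,0,0,0.056]' | grep -E "force|tool_pos"
python3 -c "
from h import *
state()"
```

```text
tool_pos: [0.5499, -0.0566, 0.1939]
force: [5.2, -3.2, -1.9]
t 13.0 grasp [ 0.5502 -0.0566  0.0349] go [ 0.0121 -0.1391] nogo [0.013  0.0009] open 0.0561
F gauge x,y,z 5.57 -2.43 -1.94 tilt err tool x [ 1.9e-03 -5.0e-04 -1.0e+00] yaw of -tooly -7.55
tool_pos: [0.5496, -0.0566, 0.1942]
force: [4.2, -2.5, -4.0]
t 13.125 grasp [ 0.5502 -0.0567  0.0352] go [ 0.0121 -0.1391] nogo [0.013  0.0009] open 0.0562
F gauge x,y,z 4.55 -1.94 -4.0 tilt err tool x [ 3.6e-03 -7.0e-04 -1.0e+00] yaw of -tooly -7.54
```

```bash
python3 -m inch '[0.0005,0.0014,0,0,0,0.1,0.056]' | grep -E "force|tool_pos"
python3 -c "
from h import *
state()"
python3 -m inch '[0.0005,0.0015,0,0,0,0.1,0.056]' | grep -E "force|tool_pos"
python3 -c "
from h import *
state()"
```

```text
tool_pos: [0.5493, -0.0565, 0.1941]
force: [7.5, -4.6, -3.4]
t 13.25 grasp [ 0.5501 -0.0566  0.0351] go [ 0.012 -0.139] nogo [0.0129 0.001 ] open 0.056
F gauge x,y,z 8.05 -3.56 -3.39 tilt err tool x [ 4.8e-03 -5.0e-04 -1.0e+00] yaw of -tooly -7.52
tool_pos: [0.5491, -0.0565, 0.1941]
force: [5.2, -5.5, -2.6]
t 13.375 grasp [ 0.5501 -0.0566  0.0351] go [ 0.012 -0.139] nogo [0.0128 0.0009] open 0.0559
F gauge x,y,z 5.92 -4.75 -2.61 tilt err tool x [ 6.2e-03 -4.0e-04 -1.0e+00] yaw of -tooly -7.5
```

```bash
python3 -m inch '[0.0005,0.0015,-0.0006,0,0,0.1,0.056]' | grep -E "force|tool_pos"
python3 -c "
from h import *
state()"
python3 -m inch '[0.0005,0.0016,-0.0004,0,0,0.1,0.056]' | grep -E "force|tool_pos"
python3 -c "
from h import *
state()"
```

```text
tool_pos: [0.5488, -0.0569, 0.1941]
force: [5.9, -0.1, -2.8]
t 13.5 grasp [ 0.5501 -0.0569  0.0351] go [ 0.0121 -0.1393] nogo [0.0129 0.0007] open 0.0561
F gauge x,y,z 5.82 0.65 -2.84 tilt err tool x [ 0.0078  0.     -1.    ] yaw of -tooly -7.47
tool_pos: [0.5485, -0.0569, 0.1941]
force: [6.3, -0.8, -1.4]
t 13.625 grasp [ 0.5501 -0.0568  0.0351] go [ 0.012  -0.1392] nogo [0.0129 0.0007] open 0.0561
F gauge x,y,z 6.31 0.04 -1.42 tilt err tool x [ 9.6e-03  6.0e-04 -1.0e+00] yaw of -tooly -7.45
```

```bash
python3 -m inch '[0.0003,0.0016,-0.0001,0,0,0.25,0.056]' | grep -E "force|tool_pos"
python3 -c "
from h import *
state()"
python3 -m inch '[0.0003,0.0016,-0.0001,0,0,0.35,0.056]' | grep -E "force|tool_pos"
python3 -c "
from h import *
state()"
```

```text
tool_pos: [0.5485, -0.0568, 0.1944]
force: [8.4, -6.6, -4.0]
t 13.75 grasp [ 0.55   -0.0566  0.0354] go [ 0.012  -0.1391] nogo [0.0128 0.0009] open 0.056
F gauge x,y,z 9.16 -5.44 -4.04 tilt err tool x [ 0.0093  0.0013 -1.    ] yaw of -tooly -7.41
tool_pos: [0.5488, -0.0569, 0.1947]
force: [9.3, -6.3, -5.3]
t 13.875 grasp [ 0.55   -0.0566  0.0357] go [ 0.0119 -0.1391] nogo [0.0128 0.0009] open 0.0563
F gauge x,y,z 10.11 -5.03 -5.26 tilt err tool x [ 0.0076  0.0019 -1.    ] yaw of -tooly -7.37
```

```bash
python3 -m inch '[0.0007,0.0011,-0.0006,0.1,-0.1,0.25,0.056]' | grep -E "force|tool_pos"
python3 -c "
from h import *
state()"
python3 -m inch '[0.0006,0.0012,-0.0004,0.1,-0.1,0.25,0.056]' | grep -E "force|tool_pos"
python3 -c "
from h import *
state()"
```

```text
tool_pos: [0.549, -0.0575, 0.1945]
force: [5.6, -2.1, -2.0]
t 14.0 grasp [ 0.5501 -0.0568  0.0355] go [ 0.0121 -0.1393] nogo [0.0129 0.0007] open 0.056
F gauge x,y,z 5.78 -1.29 -1.95 tilt err tool x [ 0.0068  0.0043 -1.    ] yaw of -tooly -7.46
tool_pos: [0.5491, -0.0578, 0.1944]
force: [6.0, -3.7, -2.8]
t 14.125 grasp [ 0.55   -0.0568  0.0354] go [ 0.012  -0.1392] nogo [0.0129 0.0008] open 0.0558
F gauge x,y,z 6.4 -2.84 -2.78 tilt err tool x [ 0.0059  0.0066 -1.    ] yaw of -tooly -7.53
```

```bash
python3 -m inch '[0.0006,0.0014,-0.0004,0,0.05,0.25,0.056]' | grep -E "force|tool_pos"
python3 -c "
from h import *
state()"
python3 -m inch '[0.0006,0.0014,-0.0004,0,0.05,0.25,0.056, 0.0006,0.0014,-0.0004,0,0.05,0.25,0.056]' | grep -E "force|tool_pos"
python3 -c "
from h import *
state()"
```

```text
tool_pos: [0.5492, -0.058, 0.1945]
force: [6.1, -1.5, -2.9]
t 14.25 grasp [ 0.5501 -0.0569  0.0355] go [ 0.0121 -0.1393] nogo [0.0129 0.0006] open 0.0559
F gauge x,y,z 6.3 -0.7 -2.87 tilt err tool x [ 0.0054  0.0067 -1.    ] yaw of -tooly -7.51
tool_pos: [0.5494, -0.058, 0.1945]
force: [5.7, -1.4, -2.4]
t 14.5 grasp [ 0.5501 -0.0569  0.0355] go [ 0.0121 -0.1394] nogo [0.0129 0.0006] open 0.056
F gauge x,y,z 5.86 -0.65 -2.35 tilt err tool x [ 0.0043  0.0068 -1.    ] yaw of -tooly -7.44
```

```bash
python3 -m inch '[0.0006,0.0019,-0.0003,0,0.05,0.25,0.056, 0.0006,0.0019,-0.0003,0,0.05,0.2,0.056]' | grep -E "force|tool_pos"
python3 -c "
from h import *
state()"
python3 -m inch '[0.0006,0.0020,-0.0003,0,0.05,0.2,0.056, 0.0006,0.0020,-0.0003,0,0.05,0.2,0.056]' | grep -E "force|tool_pos"
python3 -c "
from h import *
state()"
```

```text
tool_pos: [0.5492, -0.0579, 0.1947]
force: [7.5, -4.4, -3.0]
t 14.75 grasp [ 0.55   -0.0569  0.0357] go [ 0.012  -0.1393] nogo [0.0129 0.0007] open 0.0562
F gauge x,y,z 8.06 -3.31 -3.01 tilt err tool x [ 0.0054  0.0066 -1.    ] yaw of -tooly -7.35
tool_pos: [0.5488, -0.0579, 0.1947]
force: [7.9, -3.9, -4.3]
t 15.0 grasp [ 0.55   -0.0569  0.0357] go [ 0.012  -0.1394] nogo [0.0129 0.0006] open 0.0562
F gauge x,y,z 8.36 -2.83 -4.32 tilt err tool x [ 0.0075  0.0061 -1.    ] yaw of -tooly -7.28
```

8 N, in the intended band, and the knob isn't moving. I'll hold this for another 0.75 s.

```bash
python3 -m inch '[0.0006,0.0020,-0.0005,0,0.05,0.2,0.056, 0.0006,0.0020,-0.0005,0,0.05,0.2,0.056, 0.0006,0.0020,-0.0005,0,0.05,0.2,0.056]' | grep -E "force|tool_pos"
python3 -c "
from h import *
state()"
python3 -m inch '[0.0006,0.0020,-0.0005,0.1,0.05,0.2,0.056, 0.0006,0.0020,-0.0005,0.1,0.05,0.2,0.056, 0.0006,0.0020,-0.0005,0.1,0.05,0.2,0.056]' | grep -E "force|tool_pos"
python3 -c "
from h import *
state()"
```

```text
tool_pos: [0.5482, -0.058, 0.1947]
force: [7.7, -1.3, -4.8]
t 15.375 grasp [ 0.55   -0.0571  0.0357] go [ 0.012  -0.1395] nogo [0.0128 0.0005] open 0.0557
F gauge x,y,z 7.83 -0.22 -4.81 tilt err tool x [ 0.0107  0.006  -0.9999] yaw of -tooly -7.17
tool_pos: [0.5477, -0.0579, 0.1946]
force: [7.9, -1.4, -3.3]
t 15.75 grasp [ 0.55   -0.0569  0.0356] go [ 0.0119 -0.1394] nogo [0.0128 0.0006] open 0.0562
F gauge x,y,z 8.0 -0.29 -3.33 tilt err tool x [ 0.0141  0.0062 -0.9999] yaw of -tooly -7.35
```

```bash
python3 -m inch '[0,0,0,0,0,0,0.06, 0,-0.002,0,0,0,0,0.066, 0,-0.001,0,0,0,0,0.07, 0,0,0,0,0,0,0.07]'
python3 - <<'E'
from h import *
o,M=state()
from plant import ctrl
s=ctrl.snapshot("wrist"); s["tp"]=o["tool_pos"];s["M"]=M; np.savez("w7.npz",**s); cv2.imwrite("pics/w7.png",s["color"][:,:,::-1])
E
```

```text
clock: 16.25
tool_pos: [0.5499, -0.0584, 0.1943]
orientation: [-55.2, 89.2, 27.5]
force: [-0.5, -0.2, 0.4]
opening: 0.0695
t 16.25 grasp [ 0.5518 -0.0575  0.0353] go [ 0.0138 -0.1397] nogo [0.0147 0.0003] open 0.0695
F gauge x,y,z -0.51 -0.23 0.35 tilt err tool x [ 0.0117  0.0061 -0.9999] yaw of -tooly -7.37
```

View pics/w7.png

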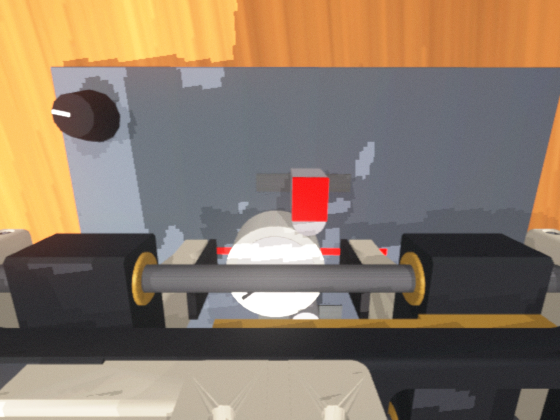

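The fingers stand clear on both sides and the knob at (275,270) sits in the red mouth. I'll lift straight up.

```bash
python3 -m inch '[-0.01,0,0,0,0,0,0.07, -0.02,0,0,0,0,0,0.07, -0.03,0,0,0,0,0,0.07, -0.04,0,0,0,0,0,0.07, -0.05,0,0,0,0,0,0.07, 0,0,0,0,0,0,0.07]'
python3 - <<'E'
from h import *
o,M=state()
from plant import ctrl
s=ctrl.snapshot("wrist"); s["tp"]=o["tool_pos"];s["M"]=M; np.savez("w8.npz",**s); cv2.imwrite("pics/w8.png",s["color"][:,:,::-1]); wlook(s)
s=ctrl.snapshot("scene");cv2.imwrite("pics/s8.png",s["color"][:,:,::-1])
E
```

```text
clock: 17.05
tool_pos: [0.5476, -0.0596, 0.3522]
orientation: [-58.4, 89.2, 24.3]
force: [-0.1, -0.0, -1.2]
opening: 0.0695
t 17.05 grasp [ 0.5495 -0.0587  0.1932] go [ 0.0118 -0.1412] nogo [ 0.0126 -0.0012] open 0.0695
F gauge x,y,z -0.08 -0.03 -1.24 tilt err tool x [ 0.0121  0.0055 -0.9999] yaw of -tooly -7.35
green line [282 292  16   3  46] [0.5526 0.0672] go [-0.0021 -0.016 ] ng [-0.0012  0.1239] yaw -7.08
green line [248 304  82   4 296] [0.5594 0.084 ] go [0.0024 0.0015] ng [0.0033 0.1415] yaw -7.6
red blob [284 151  18  21 365] [ 0.5313 -0.0935] go [-0.0016 -0.1781] ng [-0.0008 -0.0382]
red line [302 193  34   4 135] [ 0.5066 -0.0502] go [-0.0319 -0.1385] ng [-0.0311  0.0015] yaw -7.45
red blob [284 229  16  19 293] [ 0.5418 -0.015 ] go [-0.0017 -0.099 ] ng [-0.0009  0.041 ]
white blob [204 100  29  37 222] [ 0.5942 -0.1435] go [ 0.0674 -0.2193] ng [ 0.0682 -0.0793] r 0.0183
white blob [ 173  140  130  123 6267] [ 0.5925 -0.0525] go [ 0.0535 -0.1293] ng [0.0543 0.0106] r 0.0737
white blob [232 144  10   9  31] [ 0.5825 -0.1142] go [ 0.0519 -0.1918] ng [ 0.0528 -0.0518] r 0.0037
white blob [184 150  14  13  35] [ 0.6297 -0.1107] go [ 0.0982 -0.1819] ng [ 0.099 -0.042] r 0.0075
white blob [171 156  27  18 132] [ 0.6388 -0.1022] go [ 0.106  -0.1723] ng [ 0.1069 -0.0323] r 0.0136
white blob [197 160  27  13  81] [ 0.6124 -0.1001] go [ 0.0796 -0.1738] ng [ 0.0804 -0.0338] r 0.013
white blob [239 250   9  12  32] [ 5.951e-01 -5.000e-04] go [ 0.0491 -0.0774] ng [0.05   0.0626] r 0.0065
```

View pics/w8.png

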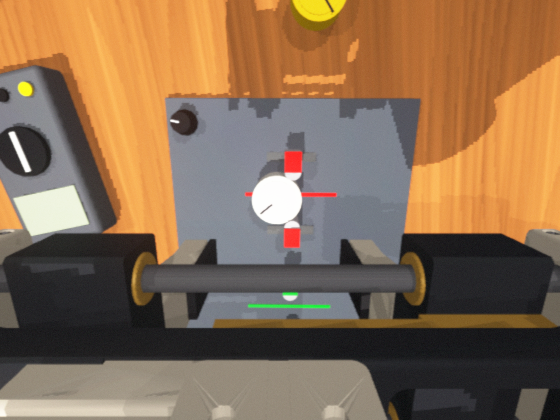

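View pics/s8.png

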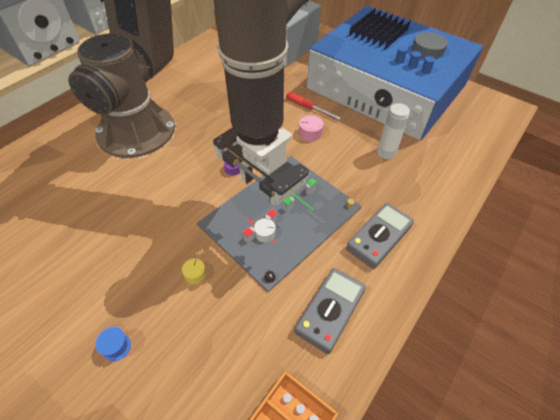

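The wrist view shows the knob at (277,200) seated against both red noses at (292,173) and (291,228). The scene view shows the bystanders where they were. One last numeric check, then I hand in.

Run:
```python
from h import *
s=dict(np.load("w8.npz"))
p=wray(s,(276.5,200),.038)[0,:2]; print("knob ng",((p-NG)@np.c_[X,Y]).round(4))
for nm,uv in (("n1",(292,180)),("n2",(291.5,222))):
    p=wray(s,uv,.04)[0,:2]; print(nm,((p-NG)@np.c_[X,Y]).round(4))
from plant import ctrl
a=cv2.imread("pics/scene0.png").astype(int);b=cv2.imread("pics/s8.png").astype(int);d=abs(a-b).max(2)
for nm,(u,v) in dict(black=(269,277),brass=(351,204),spool=(113,344),can=(393,130),mA=(381,235),mB=(331,310),scr=(300,101)).items(): print(nm,(d[v-12:v+12,u-12:u+12]>60).mean().round(3))
state(); ctrl.close_job()
```

```text
knob ng [0.0149 0.0012]
n1 [-0.0004 -0.0197]
n2 [-0.0006  0.0239]
black 0.0
brass 0.0
spool 0.0
can 0.0
mA 0.0
mB 0.0
scr 0.0
t 17.15 grasp [ 0.5472 -0.0588  0.1891] go [ 0.0095 -0.1416] nogo [ 0.0103 -0.0016] open 0.0698
F gauge x,y,z -0.17 -0.23 0.34 tilt err tool x [ 0.0056  0.0053 -1.    ] yaw of -tooly -7.39
the job is handed in; nothing more can be done
```

The knob went through the green go gap and the red no-go gap stopped it. It now stands in the far mouth of the no-go gap with the hand clear. I handed the job in at 17.15 s of the 69 s allowed, and no verdict was reported.

- **Go gap:** I gripped the small silver knob fore and aft and slid it through to about 66 mm beyond the gap. Side forces stayed under about 2 N.
- **No-go gap:** I carried it across behind the red gap, loosened the grip, and drew it back with the far finger until it stopped.
- **Pressing force:** the hand first pressed for about 1.6 s at 5–10 N while I trimmed the side load, then held about 8 N for about 1 s. The finger stayed within about 0.3 mm. The 10 N peak was a brief reading above the 7–9 N asked for. At the stated 1.8 factor that would be about 18 N on the jaws, under the 25 N limit.
- **Final position:** the camera puts the knob about 15 mm beyond the red line's origin and 1.2 mm off its centre line. The nose positions in the same view suggest the true gap centre is about 2 mm off my frame, so both agree within the 2 mm calibration. The knob looks upright.
- **Bystanders:** the before and after pictures show no change around any of the seven.

Two things were not ideal: the hand drifted sideways by up to about 1.7 mm on some moves and was corrected, and it tilted about 0.9° while pressing.

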